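Earth check on a repaired hotplate

ROBOT

A 6-joint arm with a two-finger parallel gripper is mounted at the origin on the work surface. World frame = base frame: x ahead of the robot, y to its left, z up, the work surface at z = 0. Lengths are in m, angles in rad, forces in N, time in s.
With the tool pointing down it reaches from about 0.425 to 0.95 m from the base axis. Payload 14.7 kg.
Tool frame: the origin (TCP) lies at the very end of the fingers, on their centre line; the grasp point (between the pads) lies 19 mm behind it; z points along the fingers, y is the line along which they close (so a half turn about z gives the same grasp; the last joint's range is limited). The gripper opens to 85 mm and grips with 20 to 120 N. Pads are 22 mm wide; open, the fingers measure 114 mm over their backs; the gripper's body (76 mm by 85 mm) begins 54 mm behind the grasp point. The pads swing forward as they close: fully open they stand 13 mm farther back than shut.
Start: joints at [-1.245, 0.48, 1.596, -0, 1.065, -0.047], TCP at [0.237, -0.605, 0.231] pointing down, gripper open.
Joint ranges: [-2.75, 2.75], [-0.82, 2.05], [0.23, 2.67], [-1.56, 4.7], [0.09, 2.69], [-2.92, 2.92]. Speed limits (rad/s): [1.89, 1.89, 2.39, 3.01, 3.01, 3.01].

INTERFACE

Orientations are given as a 3x3 rotation matrix whose columns are the frame's x, y, z axes.
In Python, from station import read_state, get_image, sign_off gives the robot as it stands.
- The arm moves only by the tool pendant, called after "Request:" as name(argument=value, ...), one argument or row to a line, values as JSON. Schema: {"type":"object","properties":{"moves":{"type":"string"},"grip_n":{"type":"number"},"only":{"type":"string"},"quiet":{"type":"boolean"},"lines":{"type":"string"}},"required":["moves"],"additionalProperties":false}. moves is a string of 1 to 20 rows, parted by semicolons, with the numbers parted by spaces; each row has 7 numbers: dx, dy, dz in normalised numbers (1 is 800 mm), then a rotation vector rx, ry, rz in shares of pi rad (1.0 is pi rad), then the finger opening in m; each row is the pose to reach, as a shift and turn from the pose commanded when the call began, along the tool's axes at that moment; what a row does not reach only later rows make up. A row lasts 1/8 s, in which the tool goes at most 0.0625 m and 0.188 rad, less where a joint would pass 70% of its speed; a pose out of reach is approached as far as the arm can. The fingers move at their own pace and stop on an object; grip_n is the grip in N (left out, the last holds). Time passes only in rows, so rows that do not move let the fingers close. The tool returns the time, the measured TCP pose, the force, the opening and the grip force at its end. only (a regular expression) keeps the lines of the reply that match it, lines (a string "A,B") keeps lines A to B, and quiet returns only ok. Shift and turn numbers lie between -1 and 1, and a call with a number outside is refused. Input that does not fit is refused with a message, and nothing moves.
- read_state(): the state, without advancing time (a new reading comes with each control period).
- get_image(name): name is "scene" or "top" or "wrist"; returns a dict with "color" (420x560x3 uint8, blue, green, red), "fx", "fy", "cx", "cy" (pixels), "rvec" (rotation vector, rad) and "tvec" (3), from world to camera coordinates, as OpenCV has them. Camera axes: x right, y down, z forward; pixel columns grow to the right and rows downward; lengths in m; the calibration is good to about 2 mm. A picture is of the moment at which its call begins. There is no depth.
- sign_off(): hands the job in; it is judged then, once.
The state is a dict: "time": time; "joint_positions": joint angles; "joint_velocities": joint speeds; "joint_torque": joint torques, N m; "ee_pos": TCP position; "tcp_rot": TCP orientation; "force": force on the tool from outside, world axes, zero at the start; "wrist_torque": the same for the moment, N m; "grip_width": finger opening in m; "grasp_force": force on a finger pad.
Only numpy, scipy, OpenCV 4.12 (cv2) and the standard library are available. Lean on these libraries where they do the work, as an engineer would, in place of code of your own. Each camera call takes 0.05 s, during which the arm holds its last target. There are 200 camera calls.

TASK

Check that the repaired electric hotplate is earthed with the two-part cordless tester in the wooden stand: first plug the green half's pin fully home, upright, into the green socket on the hotplate and let go of it. Then take the orange probe and touch its sprung brass tip to the middle of the yellow spot on the iron plate, probe upright, pressing gently until the sprung tip is pushed in about half way, and finish while still holding it there. Leave the jar, the mug and the screwdriver alone.

Things in the scene. Friction and masses are not known exactly. Their poses are not given: they have to be found in the camera images.
- hotplate: Electric hotplate, fixed, white housing 255 (x) x 270 (y) mm, its top 75 mm above the table. Origin on the table under its middle; z up, -x is the front. Dark round iron plate, 180 mm across, top 87 mm above the table, centred at x=+28, y=0 mm. On the front strip (x=-100 mm): green socket at y=+65 mm, black knob 42 mm wide, 20 mm tall at y=-85 mm.
- socket (a point): Centre of the mouth of the socket, flush with the top of the housing (75 mm above the table), in a green square 55 x 50 mm. Axes as the hotplate. Round hole pointing straight up, 10 mm across with a 2 mm chamfer at the mouth, 30 mm deep.
- spot_center (a point): Centre of the yellow spot, 24 mm across, with a red dot 9 mm across in its middle, flat on the iron plate, at the height of the plate's top, 87 mm above the table. z up. Its place on the plate varies.
- stand: Fixed wooden block 70 (x) x 180 (y) x 70 (z) mm with two equal round wells, 19 mm wide, 66 mm deep, at x=0, y=+50 and -50 mm. Origin under its middle, z up. A tester half stands upright in each well, the underside of its grip on the block's top; which is in which well varies.
- plug: Green tester half, about 60 g: square grip 28 x 28 mm, 60 mm tall, yellow band, over a round brass pin 8 mm across, 24 mm long, its end tapered. Origin at the middle of the grip's underside, where the pin begins; z along the grip, away from the pin; x and y square to the grip's flats. Fully home, the grip's underside rests on the housing.
- pin_tip (a point): End of the green half's pin, 24 mm below its origin.
- probe: Orange probe, about 100 g: square grip 26 x 26 mm, 80 mm tall, black band near the top; below it a round black nose 15 mm across, 26 mm long, then a brass plunger 7 mm across, round end, reaching 60 mm below the grip when not pressed. Origin at the middle of the grip's underside; z along the grip, away from the tip; x and y square to the flats.
- probe_tip (a point): End of the probe's sprung brass tip; it moves with the plunger.
- tip (a joint): How far the plunger is pushed into the probe: 0 (out) to 0.016 m (fully in). Spring: 1 N to start moving, then 0.5 N more per mm (about 5 N half way, 9 N fully in).
- jar: Bystander: glass jar with red lid, 60 mm wide, 90 mm tall, loose. Origin under its middle.
- mug: Bystander: blue mug, 80 mm wide, 90 mm tall, handle at +y, loose. Origin under its middle.
- screwdriver: Bystander: screwdriver lying on the table near the robot, about 200 mm long, along its x. Loose.
There are look-alikes about, which are no part of the job. There is more than one size of the plug; the one meant has the size given above.

How it is judged:
On the way:
1. the green half is plugged fully home in the socket and let go (z of pin_tip in the frame of socket below -0.02 m and horizontal distance between plug and socket below 0.004 m and angle between plug's own z axis and vertical below 0.12 rad and contact force between the fingers and plug below 0.1 N), for 0.2 s.
At the end, for the whole second after the job is handed in: Green pin 20 of 24 mm or more down the socket, within 4 mm and 7 degrees of its axis, let go. Fingers hold the probe still, within 8 degrees of upright, its tip on the plate within 8 mm of the spot's centre, pressed in 3 to 13 mm (of 16), contact force 0.5 to 12 N (all of step 1 and horizontal distance between probe_tip and spot_center below 0.008 m and z of probe_tip in the frame of spot_center below 0.004 m and angle between probe's own z axis and vertical below 0.14 rad and value of joint tip between 0.003 and 0.013 m and contact force between probe and hotplate between 0.5 and 12 N and contact force between the fingers and probe above 1 N and linear speed of probe below 0.02 m/s); the arm keeps its last pose, push and grip.
It fails at once if the probe is jabbed onto the hotplate with more than 20 N (contact force between probe and hotplate above 20 N).
It fails at once if the jar is moved by more than 30 mm (distance of jar from where it was at the start of the episode above 0.03 m).
It fails at once if the mug is moved by more than 30 mm (distance of mug from where it was at the start of the episode above 0.03 m).
It fails at once if the screwdriver is moved by more than 30 mm (distance of screwdriver from where it was at the start of the episode above 0.03 m).
It also fails if it takes over 67 s, if anything falls off the work surface, if the arm or the gripper's body presses on something with over 40 N, if the wrist force passes 120 N, or if a joint passes its speed limit or range.

## Working session

There is one attempt and no reset: what is moved stays moved. The work goes in short steps, Python scripts to look and compute and a tool call to move; the robot and the scene stay as the last step left them, time stands still between calls to the robot, and variables do not carry over. Pictures are saved under pics/ and viewed, at most 10 in all, crops included, and the job is handed in when it is done.

```bash
mkdir -p pics; cat > h.py <<'E'
import numpy as np, cv2
from station import read_state, get_image, sign_off
def cam(im):
    R=cv2.Rodrigues(np.array(im["rvec"],float))[0]; t=np.array(im["tvec"],float).ravel(); return R,t
def ray(im,u,v,z):
    R,t=cam(im); d=R.T@np.array([(u-im["cx"])/im["fx"],(v-im["cy"])/im["fy"],1]); c=-R.T@t
    return c+d*(z-c[2])/d[2]
def proj(im,p):
    R,t=cam(im); q=R@np.array(p,float)+t; return np.array([im["fx"]*q[0]/q[2]+im["cx"],im["fy"]*q[1]/q[2]+im["cy"]])
def totool(v):
    return np.array(read_state()["tcp_rot"]).T@np.array(v,float)
def blobs(im,lo,hi,amin=30):
    m=cv2.inRange(cv2.cvtColor(im["color"],cv2.COLOR_BGR2HSV),lo,hi)
    n,l,s,c=cv2.connectedComponentsWithStats(m)
    return [(s[i].tolist(),c[i].round(1).tolist()) for i in range(1,n) if s[i][4]>=amin],m
E
python3 - <<'E'
from h import *
import pickle
d={n:get_image(n) for n in("scene","top","wrist")}
pickle.dump(d,open("d0.pkl","wb"))
for n in d: cv2.imwrite(f"pics/{n}0.png",d[n]["color"]); R,t=cam(d[n]); print(n,d[n]["fx"],(-R.T@t).round(3),R[2].round(2))
s=read_state(); print(s["time"],np.array(s["tcp_rot"]).round(3).tolist(),s["ee_pos"])
E
```

```text
scene 430.0195911444403 [0.945 0.638 0.502] [-0.52 -0.68 -0.51]
top 521.281688944769 [0.411 0.085 1.168] [ 0.13  0.01 -0.99]
wrist 295.1052690423123 [ 0.306 -0.579  0.374] [-0.27 -0.1  -0.96]
0.15 [[0.931, 0.364, -0.0], [0.364, -0.931, 0.001], [0.0, -0.001, -1.0]] [ 0.23666427 -0.60505126  0.23081044]
```

View pics/top0.png

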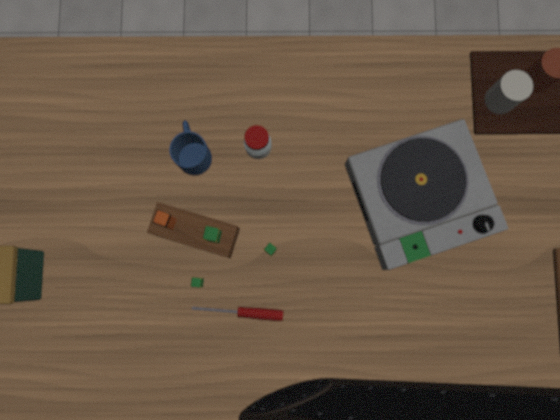

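View pics/scene0.png

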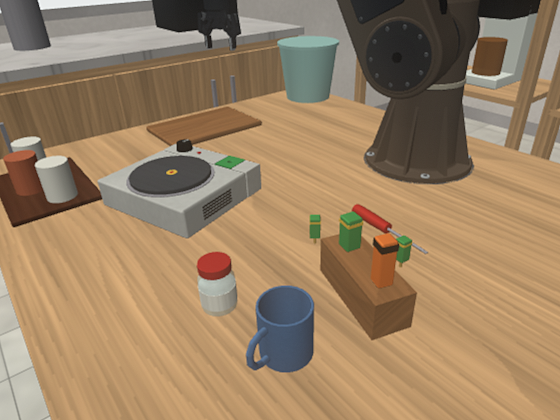

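The top view shows the stand at (193,230), with the orange probe at (161,218) and the green plug at (212,234). Small loose green look-alikes lie at (270,249) and (197,282). The socket is at (416,247), the spot at (421,180), the jar at (257,140), the mug at (190,152) and the screwdriver at (240,313).

```bash
python3 - <<'E'
from h import *
import pickle
d=pickle.load(open("d0.pkl","rb"))
for n in("top","scene"):
    im=d[n]
    for nm,lo,hi in(("green",(45,90,40),(85,255,255)),("orange",(3,190,110),(14,255,255)),("yellow",(18,150,110),(32,255,255))):
        b,m=blobs(im,lo,hi,25); print(n,nm,b)
im=d["top"]
def quad(m,x,y,w,h,z):
    mm=np.zeros_like(m); mm[y:y+h,x:x+w]=m[y:y+h,x:x+w]
    c=max(cv2.findContours(mm,0,2)[0],key=cv2.contourArea); q=cv2.boxPoints(cv2.minAreaRect(c))
    P=np.array([ray(im,*p,z)[:2] for p in q]); e=np.diff(np.vstack([P,P[:1]]),axis=0)
    print("centre",P.mean(0).round(4),"edges",np.linalg.norm(e,axis=1).round(4),"ang",np.degrees(np.arctan2(e[:,1],e[:,0])).round(1))
_,g=blobs(im,(45,90,40),(85,255,255)); quad(g,200,222,25,22,.13); quad(g,260,240,20,20,.05);quad(g,395,228,40,40,.075)
_,o=blobs(im,(3,190,110),(14,255,255)); quad(o,145,203,32,28,.15)
crop=im["color"][140:300,130:450]
a=cv2.resize(im["color"][190:270,140:240],None,fx=4,fy=4,interpolation=2);b=cv2.resize(im["color"][120:280,340:520],None,fx=2,fy=2,interpolation=2)
cv2.imwrite("pics/c.png",np.hstack([a,b]))
E
```

```text
top green [([203, 226, 18, 16, 210], [211.6, 233.8]), ([400, 232, 30, 30, 580], [414.7, 246.6]), ([265, 243, 11, 12, 83], [270.0, 248.7]), ([18, 251, 24, 35, 278], [29.0, 266.1]), ([17, 278, 11, 18, 62], [22.2, 286.2]), ([191, 278, 12, 9, 93], [196.5, 282.0]), ([19, 290, 21, 10, 50], [30.5, 295.1])]
top orange []
top yellow [([416, 175, 10, 9, 57], [420.6, 179.0])]
scene green [([215, 156, 29, 13, 200], [229.4, 161.7]), ([340, 212, 22, 14, 195], [350.8, 218.1]), ([310, 215, 10, 7, 69], [314.6, 218.0]), ([339, 223, 23, 29, 452], [349.7, 237.7]), ([310, 225, 10, 13, 130], [314.5, 231.0]), ([397, 236, 15, 9, 91], [403.9, 240.0]), ([397, 246, 14, 17, 168], [403.1, 253.8])]
scene orange [([371, 212, 18, 13, 46], [378.8, 218.3]), ([376, 234, 21, 9, 34], [386.2, 236.8])]
scene yellow [([166, 170, 11, 5, 31], [171.2, 171.8]), ([339, 219, 24, 10, 71], [350.8, 224.5]), ([398, 243, 14, 5, 26], [404.5, 245.0])]
centre [0.5002 0.2268] edges [0.0271 0.0337 0.0271 0.0336] ang [ -12.9 -104.   166.8   76. ]
centre [0.4752 0.1125] edges [0.0194 0.0194 0.0193 0.0194] ang [ -38.6 -128.6  141.3   51.5]
centre [ 0.4785 -0.1905] edges [0.0488 0.053  0.0485 0.0529] ang [ -71.7 -163.6  108.2   16.8]Traceback (most recent call last):
  File "<stdin>", line 15, in <module>
  File "<stdin>", line 11, in quad
ValueError: max() iterable argument is empty
```

```bash
python3 - <<'E'
from h import *
import pickle
d=pickle.load(open("d0.pkl","rb"))
im=d["top"]
print(im["color"][214:222:3,155:170:4].tolist(), cv2.cvtColor(im["color"],cv2.COLOR_BGR2HSV)[218,161])
b,o=blobs(im,(3,190,110),(9,255,255),3)
for lo in((0,170,100),(4,180,150)): print([x for x in blobs(im,lo,(12,255,255),15)[0]])
for nm,p,z in(("probe",(161,218),.15),("spot",(421,180),.087),("sock",(415.5,246.8),.075),("jar",(257,137),.09),("mug",(190,152),.09),("sd",(240,313),.01)): print(nm,ray(im,*p,z).round(4))
a=cv2.resize(im["color"][195:265,140:245],None,fx=4,fy=4,interpolation=2);b=cv2.resize(im["color"][120:260,345:435],None,fx=2,fy=2,interpolation=2)
cv2.imwrite("pics/c.png",np.hstack([a,b]))
E
```

```text
[[[38, 59, 93], [43, 75, 136], [43, 77, 137], [41, 69, 122]], [[42, 73, 122], [43, 77, 137], [43, 78, 137], [41, 72, 127]], [[41, 73, 133], [43, 79, 137], [47, 81, 140], [23, 50, 88]]] [ 11 174 138]
[([245, 126, 23, 22, 332], [256.4, 136.6]), ([155, 211, 14, 15, 122], [161.2, 217.8]), ([238, 308, 44, 11, 239], [261.0, 312.6])]
[]
probe [0.53  0.325 0.15 ]
spot [ 0.6175 -0.2055  0.087 ]
sock [ 0.4779 -0.1921  0.075 ]
jar [0.7103 0.1398 0.09  ]
mug [0.6779 0.2818 0.09  ]
sd [0.3375 0.1786 0.01  ]
```

View pics/c.png

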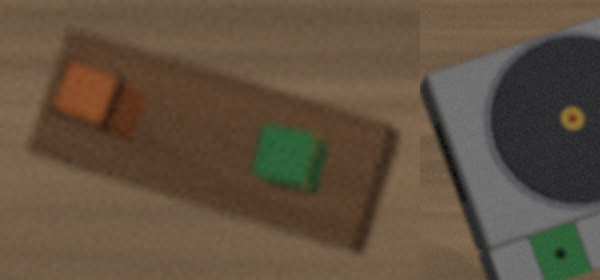

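The crop shows the plug top at (211.5,233.5), the probe top at (162,218.5), and the hole and spot clearly. Next I'll hover over the plug, going round outside the inner reach limit.

```bash
python3 - <<'E'
from h import *
p=np.array(read_state()["ee_pos"])
for t in([.48,-.3,.30],[.5005,.227,.27]): print(totool(np.array(t)-p).round(3))
E
```

```text
[ 0.338 -0.196 -0.069]
[ 0.549 -0.679 -0.039]
```

The rows are not in the units I measure in: shifts go in shares of 800 mm and turns go in shares of pi rad. I convert before sending: -0.679 m / 0.8 = -0.8488, -0.64 m / 0.8 = -0.8, -0.94 rad / 3.1416 = -0.2992.

Request:
pendant(
  moves="0.0625 -0.0375 -0.025 0 0 -0.0318 0.085;0.125 -0.075 -0.05 0 0 -0.0637 0.085;0.1875 -0.1125 -0.075 0 0 -0.0955 0.085;0.25 -0.15 -0.0875 0 0 -0.1273 0.085;0.3125 -0.1875 -0.0875 0 0 -0.1592 0.085;0.375 -0.225 -0.0875 0 0 -0.191 0.085;0.425 -0.2625 -0.0875 0 0 -0.2228 0.085;0.45 -0.325 -0.0875 0 0 -0.2546 0.085;0.475 -0.3875 -0.0875 0 0 -0.2992 0.085;0.5 -0.45 -0.0875 0 0 -0.2992 0.085;0.525 -0.5125 -0.0875 0 0 -0.2992 0.085;0.55 -0.575 -0.0875 0 0 -0.2992 0.085;0.5813 -0.6375 -0.075 0 0 -0.2992 0.085;0.6063 -0.7 -0.0625 0 0 -0.2992 0.085;0.6375 -0.75 -0.05 0 0 -0.2992 0.085;0.6625 -0.8 -0.05 0 0 -0.2992 0.085;0.6863 -0.8488 -0.0488 0 0 -0.2992 0.085;0.6863 -0.8488 -0.0488 0 0 -0.2992 0.085;0.6863 -0.8488 -0.0488 0 0 -0.2992 0.085;0.6863 -0.8488 -0.0488 0 0 -0.2992 0.085",
)

```text
time: 2.65
ee_pos: [0.5007, 0.2261, 0.2703]
tcp_rot: [[0.256, 0.967, -0.0], [0.967, -0.256, -0.0], [-0.0, -0.0, -1.0]]
force: [0.1, 0.1, 1.1]
grip_width: 0.0849
grasp_force: 0.0
```

```bash
python3 - <<'E'
from h import *
import pickle
d={n:get_image(n) for n in("scene","top","wrist")}
pickle.dump(d,open("d1.pkl","wb"))
cv2.imwrite("pics/w1.png",d["wrist"]["color"])
w=d["wrist"]
print(read_state()["joint_positions"],blobs(w,(45,90,40),(85,255,255))[0],blobs(w,(3,150,100),(14,255,255),100)[0])
for q in((.5005,.227,.13),(.53,.325,.15)):print(proj(w,q))
E
```

```text
[ 3.69109555e-01  2.99905069e-01  1.78126348e+00 -6.11715136e-05
  1.06027453e+00  6.28276354e-01] [([202, 151, 7, 16, 72], [205.1, 158.1]), ([183, 154, 20, 19, 274], [192.5, 162.8]), ([267, 164, 23, 7, 110], [278.1, 167.1]), ([265, 172, 28, 29, 727], [278.8, 185.8]), ([279, 244, 12, 12, 89], [284.4, 248.9]), ([274, 255, 18, 17, 204], [282.4, 262.8])] [([266, 56, 36, 37, 281], [281.4, 71.8]), ([268, 92, 29, 8, 125], [281.5, 95.0]), ([455, 183, 44, 45, 123], [483.9, 210.3]), ([173, 224, 31, 65, 534], [188.6, 249.8])]
[276.81849023 190.85365304]
[280.60358982  76.48803141]
```

View pics/w1.png

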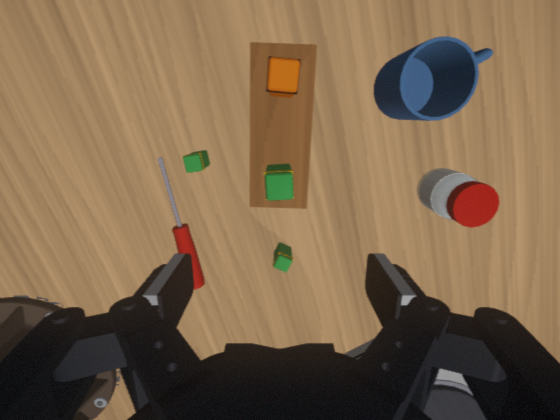

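The wrist view shows the plug's top face centred near (279.5,186.5), the probe's top face near (283.5,75), and the grips aligned with the tool within a couple of degrees.

```bash
python3 - <<'E'
from h import *
import pickle
d=pickle.load(open("d1.pkl","rb")); w=d["wrist"]
print("plug",ray(w,279.3,186.5,.13),"probe",ray(w,283.7,75,.15))
g=[]
for c,z in(((267,43),0.07)),: pass
# grip sizes/yaw from lower bright face
_,m=blobs(w,(45,90,40),(85,255,255)); mm=np.zeros_like(m); mm[171:204,262:296]=m[171:204,262:296]
c=max(cv2.findContours(mm,0,2)[0],key=cv2.contourArea); r=cv2.minAreaRect(c); print(r,[ray(w,*p,.13)[:2].round(4).tolist() for p in cv2.boxPoints(r)])
p=np.array(read_state()["ee_pos"]); print(totool(ray(w,279.3,186.5,.13)-p))
# refine socket / spot from top view (two frames)
for n in("top","scene"):
    for k in("d0.pkl","d1.pkl"):
        im=pickle.load(open(k,"rb"))[n]
        b,_=blobs(im,(18,130,90),(34,255,255),20)
        s=[x for x in b if (400<x[1][0]<440 if n=="top" else 150<x[1][0]<190)]
        print(n,s,[ray(im,*x[1],.087).round(4) for x in s])
E
```

```text
plug [0.50400131 0.23064434 0.13      ] probe [0.53275505 0.32544481 0.15      ]
((278.8522644042969, 185.841552734375), (27.180309295654297, 27.23577880859375), 86.8201675415039) [[0.4935, 0.2473], [0.5194, 0.242], [0.5142, 0.2151], [0.4876, 0.2205]]
[0.00508129 0.0018881  0.14044903]
top [([415, 174, 12, 11, 82], [420.7, 178.7])] [array([ 0.6203, -0.205 ,  0.087 ])]
top [([416, 174, 11, 11, 81], [420.9, 178.8])] [array([ 0.6201, -0.2054,  0.087 ])]
scene [([166, 170, 11, 5, 36], [171.2, 171.9])] [array([ 0.6218, -0.2032,  0.087 ])]
scene [([166, 170, 11, 5, 37], [171.1, 171.9])] [array([ 0.622 , -0.2033,  0.087 ])]
```

Converted, 0.185 m / 0.8 = 0.2313, 0.005 m / 0.8 = 0.0063.

Request:
pendant(
  moves="0.0063 0.0013 0.0625 0 0 0 0.085;0.0063 0.0013 0.125 0 0 0 0.085;0.0063 0.0013 0.175 0 0 0 0.085;0.0063 0.0013 0.2125 0 0 0 0.085;0.0063 0.0013 0.2313 0 0 0 0.085;0.0063 0.0013 0.2313 0 0 0 0.085;0.0063 0.0013 0.2313 0 0 0 0.02;0.0063 0.0013 0.2313 0 0 0 0.02;0.0063 0.0013 0.2313 0 0 0 0.02;0.0063 0.0013 0.2313 0 0 0 0.02;0.0063 0.0013 0.2313 0 0 0 0.02;0.0063 0.0013 0.2313 0 0 0 0.02;0.0063 0.0013 0.2313 0 0 0 0.02",
  grip_n=40,
)

```text
time: 4.42
ee_pos: [0.5033, 0.2317, 0.086]
tcp_rot: [[0.255, 0.967, 0.001], [0.967, -0.255, 0.0], [0.001, 0.001, -1.0]]
force: [-1.3, 0.1, 8.0]
grip_width: 0.0282
grasp_force: 39.0
```

Converted, -0.445 m / 0.8 = -0.5563, -0.43 m / 0.8 = -0.5375, 1 rad / 3.1416 = 0.3183.

Request:
pendant(
  moves="0 0 -0.025 0 0 0 0.02;0 0 -0.0625 0 0 0 0.02;0 0 -0.1125 0 0 0 0.02;0 0 -0.1438 0 0 0 0.02;-0.0625 0.0063 -0.1438 0 0 0.0318 0.02;-0.125 0.0125 -0.1438 0 0 0.0637 0.02;-0.1875 0.0188 -0.1438 0 0 0.1114 0.02;-0.25 0.025 -0.1438 0 0 0.1592 0.02;-0.3125 0.0313 -0.1438 0 0 0.2069 0.02;-0.375 0.0375 -0.1438 0 0 0.2546 0.02;-0.4375 0.0438 -0.1438 0 0 0.2865 0.02;-0.5 0.0475 -0.1438 0 0 0.3183 0.02;-0.5375 0.0475 -0.1438 0 0 0.3183 0.02;-0.5563 0.0475 -0.1438 0 0 0.3183 0.02;-0.5563 0.0475 -0.1438 0 0 0.3183 0.02;-0.5563 0.0475 -0.1438 0 0 0.3183 0.02",
)

```text
time: 6.42
ee_pos: [0.4263, -0.2075, 0.2003]
tcp_rot: [[0.951, 0.308, -0.0], [0.308, -0.951, 0.0], [-0.0, -0.0, -1.0]]
force: [-0.1, -0.2, -1.3]
grip_width: 0.028
grasp_force: 39.5
```

```bash
python3 - <<'E'
from h import *
import pickle
d={n:get_image(n) for n in("scene","top","wrist")}
pickle.dump(d,open("d2.pkl","wb"))
w=d["wrist"];cv2.imwrite("pics/w2.png",w["color"])
print(blobs(w,(45,90,40),(85,255,255))[0],blobs(w,(18,130,90),(34,255,255),30)[0])
print(proj(w,(.478,-.192,.075)),proj(w,(.620,-.205,.087)))
E
```

```text
[([249, 103, 58, 65, 3471], [278.0, 134.6]), ([248, 227, 63, 36, 1959], [279.1, 245.5]), ([244, 271, 72, 67, 4570], [279.2, 303.8])] [([243, 263, 72, 13, 602], [278.5, 267.0])]
[278.94050559 138.89971058] [356.65802537 -44.41903147]
```

View pics/w2.png

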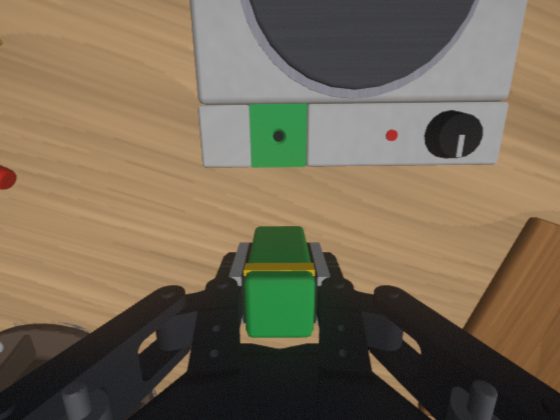

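The wrist view shows the hole at about (279,135), nearly dead ahead, with the plug held square. The bottom edge of the plug's front face is at row 227.

```bash
python3 - <<'E'
from h import *
import pickle
d=pickle.load(open("d2.pkl","rb")); w=d["wrist"]
s=read_state(); p=np.array(s["ee_pos"]); 
g=cv2.cvtColor(w["color"],6)[115:155,258:300]; n,l,st,c=cv2.connectedComponentsWithStats((g<60).astype(np.uint8))
i=1+np.argmax(st[1:,4]); u,v=c[i]+[258,115]; print("hole",u,v,st[i])
S=ray(w,u,v,.075); print("socket wrist",S, "tool",totool(S-p))
t=d["top"]; 
g=cv2.cvtColor(t["color"],6)[238:256,406:426]; print("top min",[ (g<g.min()+25).nonzero()[k].mean()+o for k,o in((1,406),(0,238))])
t=pickle.load(open("d0.pkl","rb"))["top"]
g=cv2.cvtColor(t["color"],6)[238:256,406:426].astype(float); b=np.median(g)-g; b[b<12]=0; b=b[3:-3,3:-3]; yy,xx=np.mgrid[:b.shape[0],:b.shape[1]]
u2,v2=(b*xx).sum()/b.sum()+409,(b*yy).sum()/b.sum()+241; print(u2,v2,ray(t,u2,v2,.075))
uz=p[2]-.016; tz=uz+.06
for n,q in(("front bottom",(279,227)),("L",(253,227)),("R",(305,227))): print(n,totool(ray(w,*q,uz)-p).round(4))
for n,q in(("top face near edge",(279,338)),("far edge",(279,272)),):print(n,totool(ray(w,*q,tz)-p).round(4))
E
```

```text
hole 278.2125 135.5375 [16 16 10 10 80]
socket wrist [ 0.48057907 -0.19048112  0.075     ] tool [0.05676486 0.00051768 0.12532514]
top min [np.float64(414.61538461538464), np.float64(246.6153846153846)]
414.7293986636971 246.44877505567928 [ 0.47868135 -0.190569    0.075     ]
front bottom [0.0123 0.0012 0.016 ]
L [ 0.0123 -0.0137  0.016 ]
R [0.0123 0.0162 0.016 ]
top face near edge [-0.0125  0.0012 -0.044 ]
far edge [ 0.0174  0.0012 -0.044 ]
```

Converted, 0.077 m / 0.8 = 0.0963, 0.07 m / 0.8 = 0.0875.

Request:
pendant(
  moves="0.0375 0 0 0 0 0 0.02;0.07 -0.0013 0.025 0 0 0 0.02;0.07 -0.0013 0.0625 0 0 0 0.02;0.07 -0.0013 0.0875 0 0 0 0.02;0.07 -0.0013 0.0963 0 0 0 0.02;0.07 -0.0013 0.0963 0 0 0 0.02;0.07 -0.0013 0.0963 0 0 0 0.02",
)

```text
time: 7.45
ee_pos: [0.4797, -0.1903, 0.1241]
tcp_rot: [[0.951, 0.308, 0.001], [0.308, -0.951, -0.0], [0.001, 0.001, -1.0]]
force: [-0.8, -0.3, -0.6]
grip_width: 0.0275
grasp_force: 39.5
```

```bash
python3 - <<'E'
from h import *
import pickle
d={n:get_image(n) for n in("scene","top","wrist")}
pickle.dump(d,open("d3.pkl","wb"))
w=d["wrist"]["color"]; s=d["scene"]["color"]
q=proj(d["scene"],(.48,-.19,.1)).astype(int); print(q)
a=cv2.resize(w[150:290,200:360],(640,560),interpolation=2)
a=cv2.resize(w[150:290,215:345],(390,420),interpolation=2); x,y=max(q[0]-45,0),max(q[1]-50,0)
b=cv2.resize(s[y:y+100,x:x+95],(399,420),interpolation=2); print(x,y)
cv2.imwrite("pics/w3.png",np.hstack([a,b]))
E
```

```text
[228 151]
183 101
```

View pics/w3.png

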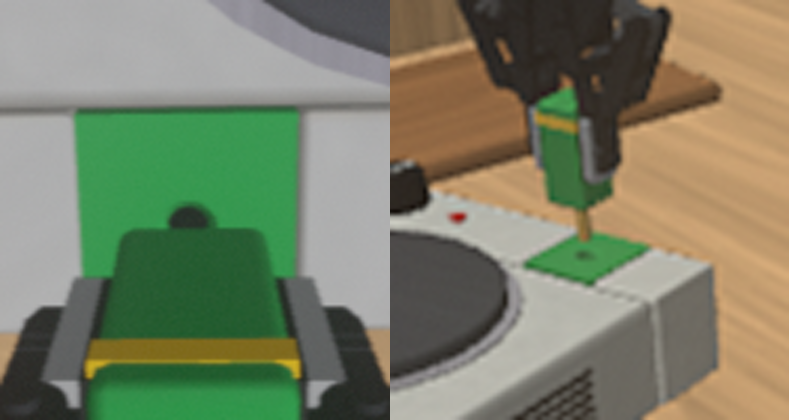

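The left crop shows the hole just beyond the plug's lower edge, at full-image (278.3,222). The right crop shows the pin tip at scene pixel (229.9,158.9), above the hole at (229.7,162). I'll check the tilt against a projected vertical.

```bash
python3 - <<'E'
from h import *
import pickle
d=pickle.load(open("d3.pkl","rb")); s=d["scene"]; w=d["wrist"]
p=np.array(read_state()["ee_pos"]); uz=p[2]-.016
print("hole scene",ray(s,229.7,162,.075),"hole wrist",ray(w,278.3,222,.075))
a=proj(s,(p[0],p[1],uz)); b=proj(s,(p[0],p[1],uz-.024)); c=proj(s,(p[0],p[1],uz+.06))
cr=lambda q:((q-[183,101])*4.2+[390,0]).round(1)
print("pin exp top,tip,griptop",cr(a),cr(b),cr(c), "tilt px per 10mm x,y tool:")
X=np.array(read_state()["tcp_rot"])[:,0]
print((proj(s,(p[0]+.01*X[0],p[1]+.01*X[1],uz-.024))-b)*4.2)
print("hole exp",cr(proj(s,(.4797,-.1903,.075))))
E
```

```text
hole scene [ 0.48258777 -0.18435832  0.075     ] hole wrist [ 0.48294948 -0.19026295  0.075     ]
pin exp top,tip,griptop [579.6 197.4] [583.7 236.8] [569.1  94.5] tilt px per 10mm x,y tool:
[-11.57864337   6.33071609]
hole exp [585.  251.5]
```

Converted, 0.014 m / 0.8 = 0.0175, 0.002 m / 0.8 = 0.0025, 0.06 rad / 3.1416 = 0.0191.

Request:
pendant(
  moves="0.0013 0 0 0 0.0095 0 0.02;0.0025 0 0 0 0.0191 0 0.02;0.0025 0 0.005 0 0.0191 0 0.02;0.0025 0 0.0088 0 0.0191 0 0.02;0.0025 0 0.0125 0 0.0191 0 0.02;0.0025 0 0.015 0 0.0191 0 0.02;0.0025 0 0.0175 0 0.0191 0 0.02;0.0025 0 0.0175 0 0.0191 0 0.02",
)

```text
time: 8.6
ee_pos: [0.4825, -0.1898, 0.1113]
tcp_rot: [[0.95, 0.308, 0.06], [0.307, -0.951, 0.017], [0.062, 0.002, -0.998]]
force: [-7.1, 6.7, 46.5]
grip_width: 0.0278
grasp_force: 45.1
```

Converted, -0.012 m / 0.8 = -0.015, -0.006 m / 0.8 = -0.0075.

Request:
pendant(
  moves="0 0 -0.0075 0 0 0 0.02;0 0 -0.015 0 0 0 0.02;0 0 -0.015 0 0 0 0.02",
)

```text
time: 8.98
ee_pos: [0.4806, -0.1899, 0.1215]
tcp_rot: [[0.95, 0.308, 0.057], [0.307, -0.951, 0.018], [0.06, 0.0, -0.998]]
force: [-0.1, -0.2, -0.0]
grip_width: 0.0275
grasp_force: 39.4
```

```bash
python3 - <<'E'
from h import *
import pickle
d={n:get_image(n) for n in("scene","top","wrist")}
pickle.dump(d,open("d4.pkl","wb"))
w=d["wrist"]["color"]; s=d["scene"]["color"]
a=cv2.resize(w[150:290,215:345],(390,420),interpolation=2)
b=cv2.resize(s[101:201,183:278],(399,420),interpolation=2)
cv2.imwrite("pics/w4.png",np.hstack([a,b]))
p=np.array(read_state()["ee_pos"]); print(p, read_state()["force"])
cr=lambda q:((q-[183,101])*4.2+[390,0]).round(1)
R=np.array(read_state()["tcp_rot"])
for n,z in(("top",-.044),("under",.016),("tip",.04)): print(n,cr(proj(d["scene"],p+R@[0,0,z])))
E
```

```text
[ 0.48026774 -0.1897683   0.12100558] [ 1.00338156 -0.12053027 -1.25111619]
top [572.2  99.1]
under [578.5 203.6]
tip [580.9 243.7]
```

View pics/w4.png

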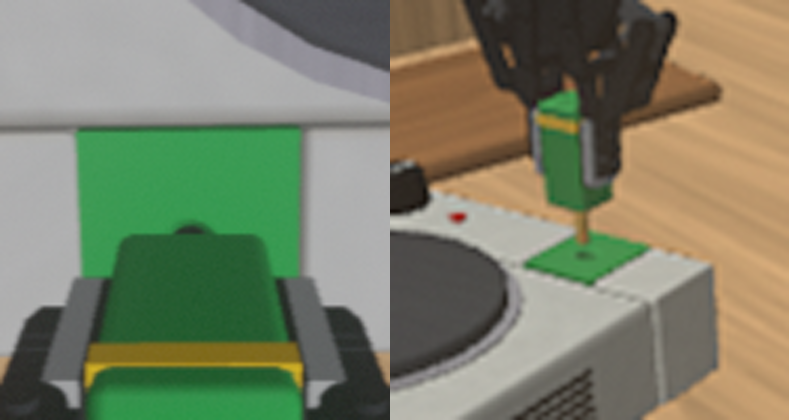

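The plug was off by a few mm, so I'll measure the pin and hole at sub-pixel level in both scene frames.

```bash
python3 - <<'E'
from h import *
import pickle
P={"d3.pkl":(np.array([.4797,-.1903,.1241]),None),"d4.pkl":(np.array([.4803,-.1898,.121]),None)}
for k in P:
    s=pickle.load(open(k,"rb"))["scene"]; c=s["color"].astype(int)
    roi=c[148:172,218:242]; hsv=cv2.cvtColor(s["color"],40)[148:172,218:242]
    pin=(hsv[...,0]<25)&(hsv[...,1]>70)&(roi[...,2]>90)
    print(k)
    for r in range(0,13):
        x=pin[r].nonzero()[0]; 
        if len(x): print(r+148,(x.mean()+218).round(2),len(x),end=" | ")
    print()
    for r in range(8,18): print(r+148,roi[r,6:19,1].tolist())
    p=P[k][0]; print("exp under/tip(upright)",proj(s,p-[0,0,.016]).round(2),proj(s,p-[0,0,.04]).round(2),"hole exp .4797 -.1905",proj(s,(.4797,-.1905,.075)).round(2), "d/mm x,y,z",[((proj(s,p+np.eye(3)[i]*.01-[0,0,.04])-proj(s,p-[0,0,.04]))/10).round(3).tolist() for i in range(3)])
E
```

```text
d3.pkl
148 232.45 11 | 149 231.64 14 | 150 229.9 20 | 151 229.5 24 | 152 229.5 24 | 153 231.0 21 | 154 232.5 18 | 155 234.0 15 | 156 235.89 9 | 157 235.4 5 | 
156 [186, 181, 171, 139, 115, 106, 98, 135, 151, 148, 149, 148, 148]
157 [169, 155, 142, 126, 116, 99, 101, 135, 147, 145, 146, 145, 147]
158 [140, 140, 145, 140, 132, 123, 129, 144, 146, 145, 144, 146, 145]
159 [144, 146, 147, 148, 150, 151, 149, 147, 145, 146, 146, 145, 147]
160 [145, 146, 148, 142, 134, 135, 141, 149, 151, 148, 146, 145, 145]
161 [146, 146, 144, 118, 97, 102, 120, 135, 148, 149, 145, 145, 146]
162 [145, 146, 143, 126, 110, 115, 120, 128, 142, 148, 146, 145, 147]
163 [146, 146, 146, 149, 144, 142, 142, 145, 146, 147, 146, 147, 147]
164 [146, 147, 146, 147, 148, 147, 146, 147, 147, 146, 147, 134, 138]
165 [145, 147, 146, 146, 147, 146, 147, 146, 147, 146, 134, 116, 149]
exp under/tip(upright) [228.1  147.99] [229.06 157.37] hole exp .4797 -.1905 [229.37 160.85] d/mm x,y,z [[-0.361, 0.116], [0.223, 0.131], [-0.04, -0.388]]
d4.pkl
148 233.67 9 | 149 232.5 12 | 150 230.53 17 | 151 229.71 21 | 152 229.5 24 | 153 2
[... 235 characters left out ...]
0, 146, 131, 113, 98, 117, 142, 147, 145, 145, 145, 146]
159 [143, 145, 147, 142, 134, 129, 141, 148, 146, 145, 146, 146, 145]
160 [145, 146, 147, 143, 136, 137, 144, 150, 152, 148, 146, 145, 146]
161 [145, 147, 145, 118, 97, 104, 120, 135, 148, 149, 146, 146, 146]
162 [144, 145, 143, 126, 111, 114, 120, 127, 142, 147, 146, 146, 145]
163 [146, 146, 147, 148, 144, 142, 143, 145, 147, 146, 146, 147, 146]
164 [146, 147, 146, 146, 147, 148, 147, 146, 146, 147, 146, 135, 138]
165 [145, 148, 147, 147, 146, 147, 146, 146, 146, 146, 134, 115, 148]
exp under/tip(upright) [228.12 149.34] [229.08 158.7 ] hole exp .4797 -.1905 [229.37 160.85] d/mm x,y,z [[-0.361, 0.116], [0.223, 0.132], [-0.04, -0.387]]
```

Converted, 0.01 m / 0.8 = 0.0125, 0.008 m / 0.8 = 0.01.

Request:
pendant(
  moves="-0.0013 -0.0004 0.0038 0 0 0 0.02;-0.0015 -0.0004 0.0075 0 0 0 0.02;-0.0018 -0.0004 0.01 0 0 0 0.02;-0.0019 -0.0004 0.0125 0 0 0 0.02;-0.0019 -0.0004 0.0125 0 0 0 0.02",
)

```text
time: 9.75
ee_pos: [0.4793, -0.1898, 0.111]
tcp_rot: [[0.95, 0.308, 0.057], [0.307, -0.951, 0.019], [0.06, -0.0, -0.998]]
force: [0.0, -0.7, -1.1]
grip_width: 0.0273
grasp_force: 39.4
```

Converted, 0.008 m / 0.8 = 0.01, 0.006 m / 0.8 = 0.0075.

Request:
pendant(
  moves="-0.0003 0 0.0038 0 0 0 0.02;-0.0005 0 0.0075 0 0 0 0.02;-0.0006 0 0.01 0 0 0 0.02;-0.0006 0 0.01 0 0 0 0.02",
)

```text
time: 10.25
ee_pos: [0.4794, -0.1898, 0.103]
tcp_rot: [[0.95, 0.308, 0.057], [0.307, -0.951, 0.019], [0.06, -0.0, -0.998]]
force: [-0.1, 0.3, -1.0]
grip_width: 0.0278
grasp_force: 39.4
```

Converted, 0.01 m / 0.8 = 0.0125, 0.008 m / 0.8 = 0.01.

Request:
pendant(
  moves="-0.0003 0 0.0038 0 0 0 0.02;-0.0005 0 0.0075 0 0 0 0.02;-0.0006 0 0.01 0 0 0 0.02;-0.0008 0 0.0125 0 0 0 0.02;-0.0008 0 0.0125 0 0 0 0.02",
)

```text
time: 10.88
ee_pos: [0.4794, -0.1898, 0.093]
tcp_rot: [[0.95, 0.308, 0.057], [0.307, -0.951, 0.019], [0.06, -0.0, -0.998]]
force: [1.9, 0.6, -0.3]
grip_width: 0.0274
grasp_force: 39.4
```

Converted, 0.003 m / 0.8 = 0.0038, 0.002 m / 0.8 = 0.0025.

Request:
pendant(
  moves="-0.0001 0 0.0013 0 0 0 0.02;-0.0001 0 0.0025 0 0 0 0.02;-0.0003 0 0.0038 0 0 0 0.02;-0.0003 0 0.0038 0 0 0 0.02",
)

```text
time: 11.38
ee_pos: [0.4794, -0.1898, 0.0902]
tcp_rot: [[0.95, 0.308, 0.057], [0.307, -0.952, 0.018], [0.06, 0.0, -0.998]]
force: [-1.1, 0.8, 1.8]
grip_width: 0.0271
grasp_force: 39.7
```

Converted, 0.0015 m / 0.8 = 0.0019, 0.001 m / 0.8 = 0.0013.

Request:
pendant(
  moves="-0.0001 0 0.0013 0 0 0 0.02;-0.0001 0 0.0019 0 0 0 0.02;-0.0001 0 0.0019 0 0 0 0.02",
)

```text
time: 11.75
ee_pos: [0.4798, -0.1897, 0.0898]
tcp_rot: [[0.95, 0.308, 0.058], [0.307, -0.952, 0.018], [0.061, 0.0, -0.998]]
force: [-4.9, 6.4, 29.0]
grip_width: 0.0273
grasp_force: 43.2
```

Converted, -0.14 m / 0.8 = -0.175, -0.06 m / 0.8 = -0.075, -0.06 rad / 3.1416 = -0.0191.

Request:
pendant(
  moves="0 0 -0.0013 0 0 0 0.085;0 0 -0.0013 0 0 0 0.085;0 0 -0.0013 0 0 0 0.085;0 0 -0.0013 0 0 0 0.085;0.0008 0 -0.0125 0 0 0 0.085;0.0023 0 -0.0375 0 0 0 0.085;0.0045 0 -0.075 0 0 0 0.085;0.0083 0 -0.1375 0 -0.0095 0 0.085;-0.0563 0 -0.175 0 -0.0191 0 0.085;-0.0563 0 -0.175 0 -0.0191 0 0.085",
)

```text
time: 13.0
ee_pos: [0.4275, -0.207, 0.2282]
tcp_rot: [[0.952, 0.307, 0.002], [0.307, -0.952, -0.002], [0.001, 0.002, -1.0]]
force: [0.0, -0.9, 0.0]
grip_width: 0.0854
grasp_force: 0.0
```

```bash
python3 - <<'E'
from h import *
import pickle
d={n:get_image(n) for n in("scene","top","wrist")}
pickle.dump(d,open("d5.pkl","wb"))
w=d["wrist"]["color"]; s=d["scene"]["color"]
a=cv2.resize(w[30:240,180:375],(390,420),interpolation=2)
b=cv2.resize(s[101:201,183:278],(399,420),interpolation=2)
cv2.imwrite("pics/w5.png",np.hstack([a,b]))
S=(.4797,-.1905); q=lambda im,z:proj(im,(*S,z)).round(1)
print("wrist top/base",q(d["wrist"],.135),q(d["wrist"],.075),"scene",q(d["scene"],.135),q(d["scene"],.075), q(d["top"],.135))
print(blobs(d["wrist"],(45,90,40),(85,255,255))[0],blobs(d["top"],(45,90,40),(85,255,255))[0][:2])
E
```

```text
wrist top/base [277.8 143. ] [277.9 137.6] scene [226.9 137.2] [229.4 160.8] [422.3 244.1]
[([0, 32, 20, 29, 377], [7.0, 47.4]), ([252, 108, 52, 58, 2881], [277.9, 136.3])] [([400, 232, 30, 31, 566], [415.5, 246.4]), ([265, 243, 11, 12, 80], [270.0, 248.7])]
```

View pics/w5.png

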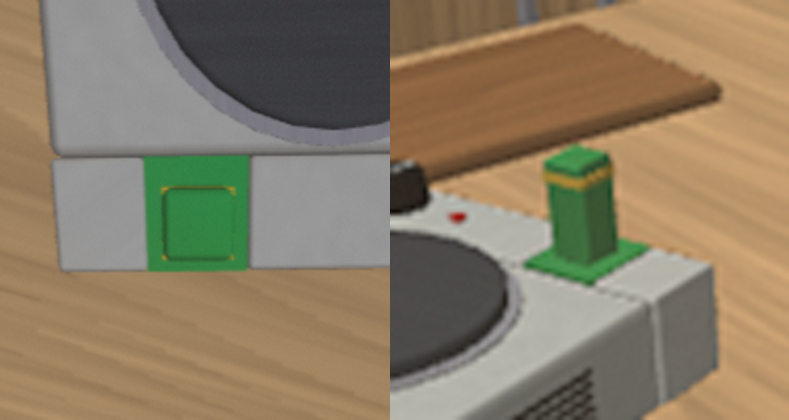

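The plug is upright with its grip flush on the green pad and let go. Its wrist outline is centred at (278,136), on the socket axis. Next is the probe.

Converted, -0.475 m / 0.8 = -0.5938, 0.263 m / 0.8 = 0.3288, -1 rad / 3.1416 = -0.3183.

Request:
pendant(
  moves="0.0325 -0.0588 -0.0125 0 0 -0.0318 0.085;0.065 -0.1188 -0.0125 0 0 -0.0637 0.085;0.0988 -0.1775 -0.0125 0 0 -0.0955 0.085;0.1313 -0.2375 -0.0125 0 0 -0.1273 0.085;0.1625 -0.2963 -0.0125 0 0 -0.1592 0.085;0.1975 -0.3563 -0.0125 0 0 -0.191 0.085;0.23 -0.415 -0.0125 0 0 -0.2387 0.085;0.2625 -0.475 -0.0125 0 0 -0.2865 0.085;0.2963 -0.5338 -0.0125 0 0 -0.3183 0.085;0.3125 -0.575 -0.0125 0 0 -0.3183 0.085;0.3288 -0.5938 -0.0125 0 0 -0.3183 0.085;0.3288 -0.5938 -0.0125 0 0 -0.3183 0.085;0.3288 -0.5938 -0.0125 0 0 -0.3183 0.085",
)

```text
time: 14.78
ee_pos: [0.5323, 0.3263, 0.235]
tcp_rot: [[0.255, 0.967, -0.001], [0.967, -0.255, -0.001], [-0.001, -0.001, -1.0]]
force: [-0.0, -0.3, 0.8]
grip_width: 0.0853
grasp_force: 0.0
```

```bash
python3 - <<'E'
from h import *
im=get_image("wrist"); p=np.array(read_state()["ee_pos"])
b,m=blobs(im,(3,190,180),(16,255,255),60); print(b)
print(proj(im,(.532,.3255,.15)))
c=max(cv2.findContours(m,0,2)[0],key=cv2.contourArea); r=cv2.minAreaRect(c); print(r)
u,v=r[0]; print(ray(im,u,v,.15),totool(ray(im,u,v,.15)-p))
cv2.imwrite("pics/w6.png",im["color"][100:300,180:380])
E
```

```text
[([264, 195, 30, 28, 729], [277.8, 208.7])]
[277.07850379 209.39986828]
((277.968994140625, 208.87240600585938), (28.152420043945312, 26.159326553344727), 4.763641834259033)
[0.53281253 0.32575049 0.15      ] [-8.91046578e-05  5.75253241e-04  8.52043148e-02]
```

View pics/w6.png

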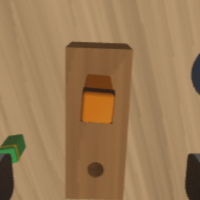

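The crop shows the probe's top face centred under the tool and square, with the empty well below it.

Converted, 0.134 m / 0.8 = 0.1675, 0.115 m / 0.8 = 0.1438.

Request:
pendant(
  moves="0 0.0006 0.05 0 0 0 0.085;0 0.0006 0.1 0 0 0 0.085;0 0.0006 0.1438 0 0 0 0.085;0 0.0006 0.1675 0 0 0 0.085;0 0.0006 0.1675 0 0 0 0.085;0 0.0006 0.1675 0 0 0 0.02;0 0.0006 0.1675 0 0 0 0.02;0 0.0006 0.1675 0 0 0 0.02;0 0.0006 0.1675 0 0 0 0.02;0 0.0006 0.1675 0 0 0 0.02;0 0.0006 0.1675 0 0 0 0.02;0 0.0006 0.1675 0 0 0 0.02;0 0.0006 0.1675 0 0 0 0.02",
  grip_n=60,
)

```text
time: 16.45
ee_pos: [0.5333, 0.3268, 0.1024]
tcp_rot: [[0.255, 0.967, 0.001], [0.967, -0.255, 0.0], [0.001, 0.0, -1.0]]
force: [-2.9, 1.0, 6.7]
grip_width: 0.0253
grasp_force: 60.4
```

The rows are not in the units I measure in: shifts go in shares of 800 mm and turns go in shares of pi rad. I convert before sending: -0.554 m / 0.8 = -0.6925, -0.15 m / 0.8 = -0.1875.

Request:
pendant(
  moves="0 0 -0.025 0 0 0 0.02;0 0 -0.075 0 0 0 0.02;0 0 -0.1375 0 0 0 0.02;0 0 -0.1875 0 0 0 0.02;-0.0375 0.0125 -0.1875 0 0 0 0.02;-0.1 0.0375 -0.1875 0 0 0 0.02;-0.1625 0.0625 -0.1875 0 0 0 0.02;-0.225 0.0875 -0.1875 0 0 0 0.02;-0.2875 0.1125 -0.1875 0 0 0 0.02;-0.35 0.1375 -0.1875 0 0 0 0.02;-0.4125 0.1625 -0.1875 0 0 0 0.02;-0.475 0.1875 -0.1875 0 0 0 0.02;-0.5375 0.2125 -0.1875 0 0 0 0.02;-0.6 0.2375 -0.1875 0 0 0 0.02;-0.65 0.2588 -0.1875 0 0 0 0.02;-0.675 0.2688 -0.1875 0 0 0 0.02;-0.6925 0.275 -0.1875 0 0 0 0.02;-0.6925 0.275 -0.1875 0 0 0 0.02;-0.6925 0.275 -0.1875 0 0 0 0.02",
)

```text
time: 18.82
ee_pos: [0.6045, -0.2641, 0.2517]
tcp_rot: [[0.254, 0.967, -0.0], [0.967, -0.254, 0.0], [0.0, -0.0, -1.0]]
force: [-0.4, 0.1, -2.3]
grip_width: 0.0254
grasp_force: 59.6
```

```bash
python3 - <<'E'
from h import *
import pickle
d={n:get_image(n) for n in("scene","top","wrist")}
pickle.dump(d,open("d6.pkl","wb"))
w=d["wrist"];cv2.imwrite("pics/w7.png",np.hstack([cv2.resize(w["color"][60:340,180:380],(400,560)),cv2.resize(d["scene"]["color"][60:200,100:200],(400,560))]))
p=np.array(read_state()["ee_pos"])
b=blobs(w,(20,130,90),(34,255,255),30)[0]; print(b); 
for x in b: print(ray(w,*x[1],.087),totool(ray(w,*x[1],.087)-p))
print(proj(w,(.62,-.205,.087)),proj(w,p-[0,0,.0924]),proj(w,p-[0,0,.0324]))
print("scene tip",proj(d["scene"],p-[0,0,.0924]),"nose",proj(d["scene"],p-[0,0,.0584]),"under",proj(d["scene"],p-[0,0,.0324]))
E
```

```text
[([267, 114, 25, 25, 405], [279.0, 126.5]), ([121, 132, 27, 44, 162], [135.4, 150.4])]
[ 0.62180338 -0.2049634   0.087     ] [0.06172316 0.00149064 0.16488608]
[ 0.47231063 -0.19050557  0.087     ] [ 0.0377156  -0.14676842  0.16488007]
[277.28213763 127.00344419] [277.1803992  206.05640512] [276.65731518 233.66192789]
scene tip [161.18230089 131.6712138 ] nose [158.49270659 117.08790312] under [156.36839561 105.569628  ]
```

View pics/w7.png

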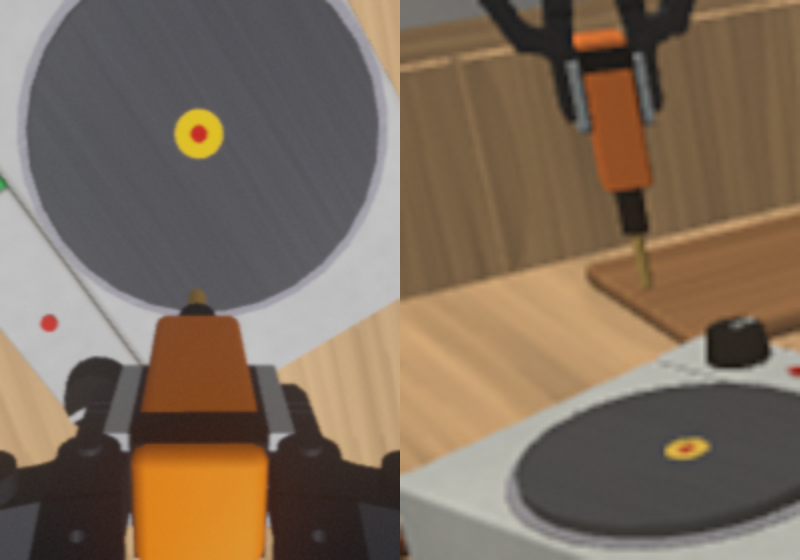

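The left crop shows the probe tip at full-image (278.5,205.5), where it should be if upright, and the spot dead ahead at (279,126.5). The scene view agrees: the tip is at (161.5,131.8).

Converted, 0.068 m / 0.8 = 0.085, 0.061 m / 0.8 = 0.0763.

Request:
pendant(
  moves="0.0375 0 0 0 0 0 0.02;0.0688 0.0006 0.0125 0 0 0 0.02;0.0763 0.0006 0.0375 0 0 0 0.02;0.0763 0.0006 0.0625 0 0 0 0.02;0.0763 0.0006 0.0775 0 0 0 0.02;0.0763 0.0006 0.0825 0 0 0 0.02;0.0763 0.0006 0.085 0 0 0 0.02;0.0763 0.0006 0.085 0 0 0 0.02",
)

```text
time: 19.98
ee_pos: [0.6208, -0.2066, 0.1842]
tcp_rot: [[0.255, 0.967, 0.001], [0.967, -0.255, -0.0], [-0.0, 0.001, -1.0]]
force: [0.3, 0.0, -0.4]
grip_width: 0.0252
grasp_force: 59.6
```

```bash
python3 - <<'E'
from h import *
import pickle
d={n:get_image(n) for n in("scene","wrist")}
p=np.array(read_state()["ee_pos"]); s=d["scene"]
print(p,[proj(s,p-[0,0,z]).round(2).tolist() for z in(.0584,.0924)],proj(s,(.6212,-.205,.087)))
q=proj(s,p-[0,0,.0924]).astype(int); x,y=q[0]-12,q[1]-12
hsv=cv2.cvtColor(s["color"],40)[y:y+26,x:x+26]
print(x,y)
for r in hsv: print("".join("r" if (h<8 or h>172) and S>130 else "Y" if 14<h<35 and S>110 else "." for h,S,v in r))
E
```

```text
[ 0.62089429 -0.20661577  0.18425759] [[168.01, 155.21], [170.56, 169.29]] [171.10902172 171.54332738]
158 157
.........YYY..............
.........YYY..............
.........YYY..............
..........YYY.............
..........YYY.............
..........YYY.............
..........YYY.............
..........YYY.............
...........YYY............
...........YYY............
...........YYY............
...........YYY............
............YYYYY.........
..........YYYYYYYYY.......
.........YYYY..YYYY.......
........YYYY.r.YYYY.......
........YYYYYYYYYY........
.........YYYYYYY..........
..........................
..........................
..........................
..........................
..........................
..........................
..........................
..........................
```

Request:
pendant(
  moves="0.0019 0 0.0025 0 0 0 0.02;0.0019 0 0.005 0 0 0 0.02;0.0019 0 0.0063 0 0 0 0.02;0.0019 0 0.0075 0 0 0 0.02;0.0019 0 0.0088 0 0 0 0.02;0.0019 0 0.01 0 0 0 0.02;0.0019 0 0.0113 0 0 0 0.02;0.0019 0 0.0113 0 0 0 0.02;0.0019 0 0.0113 0 0 0 0.02",
)

```text
time: 21.2
ee_pos: [0.621, -0.205, 0.1748]
tcp_rot: [[0.255, 0.967, 0.0], [0.967, -0.255, -0.0], [-0.0, 0.0, -1.0]]
force: [-0.3, 0.2, 1.5]
grip_width: 0.0254
grasp_force: 59.8
```

Converted, 0.003 m / 0.8 = 0.0038, 0.002 m / 0.8 = 0.0025.

Request:
pendant(
  moves="0 0 0.0013 0 0 0 0.02;0 0 0.0025 0 0 0 0.02;0 0 0.0038 0 0 0 0.02;0 0 0.0038 0 0 0 0.02;0 0 0.0038 0 0 0 0.02;0 0 0.0038 0 0 0 0.02",
)

```text
time: 21.95
ee_pos: [0.6211, -0.205, 0.1718]
tcp_rot: [[0.255, 0.967, 0.0], [0.967, -0.255, -0.0], [0.0, 0.0, -1.0]]
force: [-0.5, 0.8, 3.6]
grip_width: 0.0255
grasp_force: 60.0
```

```bash
python3 - <<'E'
from h import *
for _ in range(4): im=get_image("scene"); print(read_state()["force"].round(2),read_state()["ee_pos"].round(4))
x=y=0
hsv=cv2.cvtColor(im["color"],40)[150:183,158:184]
for r in hsv: print("".join("r" if (h<8 or h>172) and S>130 else "Y" if 14<h<35 and S>110 else "." for h,S,v in r))
t=get_image("top"); print([b for b in blobs(t,(45,90,40),(85,255,255))[0] if b[1][0]>380])
E
```

```text
[-0.6   0.71  3.64] [ 0.621  -0.205   0.1718]
[-0.53  0.41  2.9 ] [ 0.6211 -0.205   0.1718]
[-0.32  0.11  3.83] [ 0.621  -0.205   0.1717]
[-0.56 -0.58  4.29] [ 0.6211 -0.205   0.1717]
YY........................
..........................
..........................
..........................
..........................
..........................
..........................
..........................
..........................
..........................
..........................
..........................
...........YY.............
...........YY.............
...........YYY............
...........YYY............
...........YYY............
...........YYY............
...........YYY............
............YYYYY.........
..........YYYYYYYYY.......
.........YYYYY.YYYY.......
........YYYY...YYYY.......
........YYYYYYYYYY........
.........YYYYYYY..........
..........................
..........................
..........................
..........................
..........................
..........................
..........................
..........................
[([400, 232, 30, 30, 587], [415.4, 246.3])]
```

```bash
python3 -c "
from station import sign_off; print(sign_off())"
```

```text
the job is handed in; nothing more can be done
None
```

I handed the job in at about 22 s: the green half sits flush and upright in the socket and is let go, and the probe is held upright on the yellow spot, pressed in about 7–8 mm going by arm height and force. The plug's first insertion try pressed about 46 N on the socket's rim before I realigned it, and no verdict was shown at sign-off.

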